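Put the filing station in order: slide the dish home, slot the buffer and bits

ROBOT

A 6-joint arm with a two-finger parallel gripper is mounted at the origin on a cart in front of the work surface, level with it; the furniture and walls round the work are solid. World frame = base frame: x ahead of the robot, y to its left, z up, the work surface at z = 0. Lengths are in m, angles in rad, forces in N, time in s.
With the tool pointing down it reaches from about 0.425 to 0.95 m from the base axis. Payload 3.5 kg.
Tool frame: the origin (TCP) lies on the centre line of the jaws, within the pads' length; the fingertips stand 8 mm ahead of it and the grasp point (between the pads) lies 11 mm behind it; z points along the fingers, y is the line along which they close (so a half turn about z gives the same grasp; the last joint's range is limited). The gripper opens to 85 mm and grips with 20 to 120 N. Pads are 22 mm wide; open, the fingers measure 114 mm over their backs; the gripper's body (76 mm by 85 mm) begins 54 mm behind the grasp point. The pads swing forward as they close: fully open they stand 13 mm farther back than shut.
Start: joints at [-1.401, 0.286, 1.577, -0, 1.279, -0.15], TCP at [0.212, -0.641, 0.239] pointing down, gripper open.
Joint ranges: [-2.77, 2.77], [-0.9, 2.22], [0.21, 2.48], [-1.53, 4.67], [0.24, 2.81], [-2.84, 2.84]. Speed limits (rad/s): [2.79, 2.79, 3.14, 3.14, 3.14, 3.14].

INTERFACE

Orientations are given as a unit quaternion [x, y, z, w].
In Python, from plant import ctrl gives the robot as it stands. The module is installed in compiled form; this text tells all that it offers.
- The arm moves only by the tool send_rows, never from a script. Its argument "steps" is a list of rows, each a list of 5 numbers: the shift along the tool's x, y, z in m, then the turn about the tool's z in degrees, then the opening, from -1 (shut) to 1 (fully open). A call has 1 to 12 rows; each row is the pose to reach, as a shift and turn from the pose commanded when the call began, along the tool's axes at that moment; what a row does not reach only later rows make up. A row lasts 1/10 s, in which the tool goes at most 50 mm and 8.59 degrees, less where a joint would pass 70% of its speed; a pose out of reach is approached as far as the arm can. A call with a gripper value outside its range is refused whole. The fingers move at their own pace and stop on an object; "squeeze" is the grip in N (left out, the last holds). Time passes only in rows, so rows that repeat a pose let the fingers close. It gives the time, the measured TCP pose, the force, the opening and the grip force at its end, in the units of the state.
- ctrl.get_state(): the state, without advancing time (a new reading comes with each control period).
- ctrl.read_camera(name): name is "scene" or "top" or "wrist"; returns the picture (400x640x3 uint8, red, green, blue); there is no depth.
- ctrl.calibration(name): a dict with "intrinsics" (3x3 intrinsics, pixels), "extrinsics" (4x4, takes a point from world to camera coordinates); the wrist camera has in their place "tool_from_camera" (4x4, takes a point from camera to tool coordinates, whose origin is the TCP and whose axes are the flange's). Camera axes: x right, y up, looking along -z (the intrinsics and any distortion apply to the point x, -y, -z); pixel columns grow to the right and rows downward; lengths in m; the calibration is good to about 2 mm. A picture is of the moment at which its call begins: read the wrist's pose just before it. calibration takes no time and is no camera call.
- ctrl.sign_off(): hands the job in; it is judged then, once.
The state is a dict: "time": time; "qpos": joint angles; "dq": joint speeds; "joint_efforts": joint torques, N m; "eef_pos": TCP position; "tcp_rot": TCP orientation; "contact_force": force on the tool from outside, world axes, zero at the start; "wrist_torque": the same for the moment, N m; "opening": opening from 0.0 (shut) to 1.0 (fully open); "finger_force": force on a finger pad.
Only numpy, scipy, OpenCV 4.12 (cv2) and the standard library are available. Lean on these libraries where they do the work, as an engineer would, in place of code of your own. Each camera call takes 0.05 s, during which the arm holds its last target. There are 200 camera calls.

TASK

First clear the white buffer block out of the wooden dock and put it flat into its own slot, the long one; then slide the steel dish across the table, without lifting it, into the dock until it is fully home against the back rail. The block of file bits goes upright into its own slot, the short one, at any time. Leave the small cup, the powder tub and the tape roll where they are.

Things in the scene. Friction and masses are not known exactly. Their poses are not given: they have to be found in the camera images.
- dish: Loose round pressed-steel dish, open at the top: 102 mm across the rim, about 74 mm across the flat bottom, 18 mm high, sides sloping outward to the rim, about 0.12 kg. Too wide for the gripper to span. Origin: centre of its underside; z up.
- dish_dock: Fixed dock on the table: bamboo rails 12 mm thick, 20 mm high, no floor; a back rail and two side rails 114 mm apart inside. Origin on the table at the seat. Own +x points to the back rail (inner face at x = 52 mm); the mouth is open to own -x. Side rails are straight back from x = -12 mm and flare in front of that to about x = -48, y = +-90 mm.
- dock_seat (a point): Point on the table where the centre of the dish stands when it is home against the back rail (the origin of dish_dock, same axes).
- buffer: Loose white foam buffer block, a plain bar 26 mm wide (own x), 92 mm long (own y), 26 mm high, 0.04 kg, stiff. At the start it lies between the dock's side rails, roughly across the dock. Origin: centre of its underside; z up.
- bits: Loose dark acrylic bit block, 26 mm wide (own x), 62 mm long (own y), body 20 mm high, with ten upright file bits on top that reach 43 mm; 0.07 kg. The bits stay within the block's outline, so grip the block itself across its 26 mm. Origin: centre of its underside; z up.
- long_slot: Fixed low bamboo tray with one open slot, for the buffer: inside 34 mm (own x) by 100 mm (own y), floor 4 mm above the table, rims 6 mm thick, tops 12 mm above the table. A ledge 22 mm wide, 6 mm high on the own -x side carries an inlaid plain bar as label. Origin: on the table under the slot's middle. It can swap places with short_slot.
- long_slot_floor (a point): Middle of the long slot's floor, 4 mm above the table; axes as long_slot.
- short_slot: Fixed low bamboo tray like the long one but for the bit block: slot 34 mm (own x) by 70 mm (own y) inside, same floor and rim heights; its ledge on the own -x side carries an inlaid small comb-like picture of a block with bits. Origin: on the table under the middle of the slot.
- short_slot_floor (a point): Middle of the short slot's floor, 4 mm above the table; axes as short_slot.
- cup: Bystander: small loose mixing cup, 33 mm across, 28 mm high. Origin: centre of its underside.
- tub: Bystander: loose round screw-lid powder tub, 55 mm across, 44 mm high. Origin: centre of its underside.
- tape: Bystander: loose roll of paper tape lying flat, 60 mm across, 19 mm high. Origin: centre of its underside.

How it is judged:
By the outcome, as a careful person would: the job done as asked, in the order asked, and still so for the second after the job is handed in, with the robot touching nothing.
It also fails if it takes over 66 s, if anything falls off the work surface, if the arm or the gripper's body presses on something with over 40 N, if the wrist force passes 120 N, or if a joint passes its speed limit or range.

## Working session

There is one attempt and no reset: what is moved stays moved. The work goes in short steps, Python scripts to look and compute and a tool call to move; the robot and the scene stay as the last step left them, time stands still between calls to the robot, and variables do not carry over. Pictures are saved under pics/ and viewed, at most 10 in all, crops included, and the job is handed in when it is done.

Besides the shell and the picture viewer there is one more tool, called after "Call:" by a JSON object that holds its "method" and its "body", one argument or row to a line. send_rows: Moves the arm, as the interface text tells. Its arguments: {"type":"object","properties":{"steps":{"type":"array","items":{"type":"array","items":{"type":"number"}}},"squeeze":{"type":"number"}},"required":["steps"]}

```bash
mkdir -p pics; python3 - <<'E'
from plant import ctrl
import cv2
s=ctrl.get_state();print(s)
for n in("top","scene"):
    cv2.imwrite(f"pics/{n}0.png",ctrl.read_camera(n)[:,:,::-1]);print(n,ctrl.calibration(n))
print(ctrl.calibration("wrist"))
E
```

```text
{'time': 0.0, 'qpos': array([-1.40097044e+00,  2.87224657e-01,  1.57816670e+00,  2.86471451e-05,
        1.27862441e+00, -1.49992681e-01]), 'dq': array([-1.02481645e-05,  2.08552003e-05,  1.08083221e-03, -2.40722183e-05,
       -1.16527340e-04,  9.51766046e-04]), 'joint_efforts': array([ 2.91317629e-04, -4.05983162e+01, -2.92624372e+01, -1.43152988e-04,
        5.88412397e-03,  2.17696368e-05]), 'eef_pos': array([ 0.21214609, -0.64012254,  0.23791341]), 'tcp_rot': array([ 9.87241667e-01,  1.59224441e-01,  1.69653886e-06, -1.21163291e-03]), 'contact_force': array([-0.47167347,  1.02430489, -0.22304383]), 'wrist_torque': array([0.00936076, 0.01305872, 0.02765309]), 'finger_force': 0.0, 'opening': 0.9994666024534157}
top {'intrinsics': array([[420.61556031,   0.        , 316.35648771],
       [  0.        , 420.61556031, 198.98156455],
       [  0.        ,   0.        ,   1.        ]]), 'extrinsics': array([[-0.02279048, -0.99969945,  0.00903383,  0.05024554],
       [ 0.99756001, -0.0221434 ,  0.06620942, -0.6039422 ],
       [-0.06598948,  0.01052073,  0.99776485, -1.13181296],
     
[... 325 characters left out ...]
211, -0.4248655 ,  0.88568459, -0.11672985],
       [-0.3864143 ,  0.79708497,  0.46404692, -0.72198963],
       [ 0.        ,  0.        ,  0.        ,  1.        ]])}
{'intrinsics': array([[331.34524926,   0.        , 321.35193223],
       [  0.        , 331.34524926, 202.28094128],
       [  0.        ,   0.        ,   1.        ]]), 'tool_from_camera': array([[-2.62893334e-04,  9.51088460e-01,  3.08918554e-01,
         8.00075049e-02],
       [ 9.99999957e-01,  2.90431754e-04, -4.31601337e-05,
         1.19404315e-03],
       [-1.30768862e-04,  3.08918529e-01, -9.51088495e-01,
        -1.33688815e-01],
       [ 0.00000000e+00,  0.00000000e+00,  0.00000000e+00,
         1.00000000e+00]])}
```

View pics/top0.png

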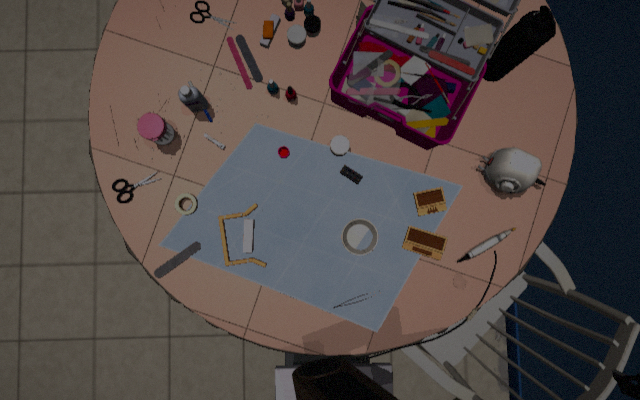

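View pics/scene0.png

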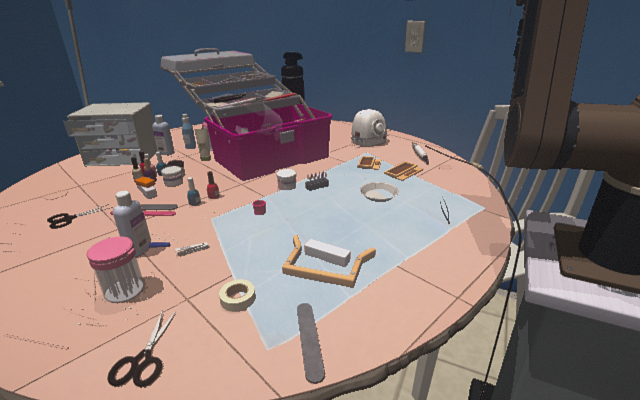

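The top view shows the dock at about (237,236) with its mouth to the right and the buffer at (248,235). The dish is at (360,237), the bits at (351,174), the short slot at (430,201) and the long slot at (425,242). Next I'll enlarge the picture and measure.

```bash
cat > h.py <<'E'
import numpy as np, cv2
from plant import ctrl
def pix2w(n,uv,z):
    c=ctrl.calibration(n);K=c['intrinsics'];E=c['extrinsics']
    uv=np.atleast_2d(uv).astype(float)
    d=np.c_[(uv[:,0]-K[0,2])/K[0,0],-(uv[:,1]-K[1,2])/K[1,1],-np.ones(len(uv))]@E[:3,:3]
    o=-E[:3,:3].T@E[:3,3]
    return o+d*((z-o[2])/d[:,2])[:,None]
def w2pix(n,p):
    c=ctrl.calibration(n);K=c['intrinsics'];E=c['extrinsics']
    q=np.atleast_2d(p)@E[:3,:3].T+E[:3,3]
    return np.c_[K[0,0]*q[:,0]/-q[:,2]+K[0,2],K[1,1]*q[:,1]/q[:,2]+K[1,2]]
E
python3 - <<'E'
import cv2
a=cv2.imread('pics/top0.png')
c=cv2.resize(a[125:345,155:475],None,fx=2.5,fy=2.5,interpolation=cv2.INTER_CUBIC)
c=cv2.convertScaleAbs(c,alpha=1.5)
cv2.imwrite('pics/crop1.png',c)
E
```

```text
(no output)
```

View pics/crop1.png

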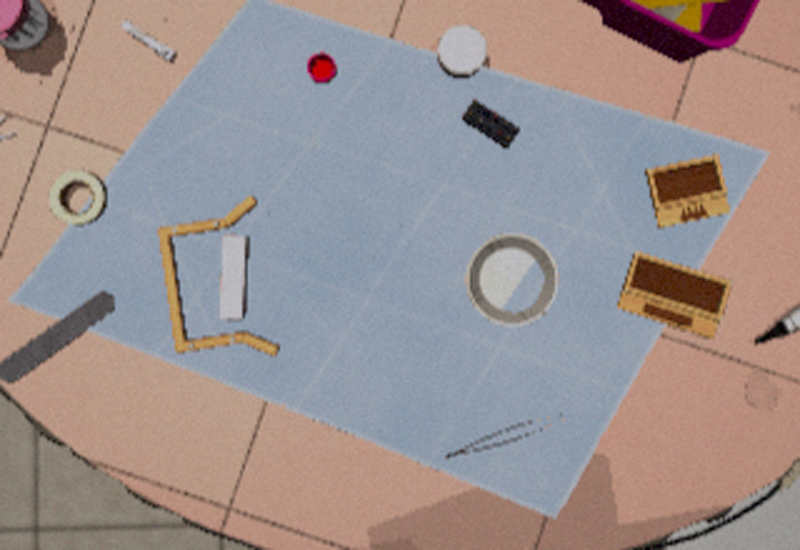

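The crop shows the buffer at crop (234,277), the bits at (491,123) and the dish centre at (512,280). The short slot opening is around (687,182) and the long slot opening around (678,286). The dock's back rail runs from (166,232) to (183,348).

```bash
cat > m.py <<'E'
from h import *
a=cv2.imread('pics/top0.png');f=4
A=cv2.resize(a,None,fx=f,fy=f,interpolation=cv2.INTER_CUBIC)
H=cv2.cvtColor(A,cv2.COLOR_BGR2HSV)
def full(p): return (np.array([155,125])+np.array(p)/2.5)
def comp(mask,c,r):
    m=np.zeros_like(mask);u,v=(full(c)*f).astype(int);R=int(r/2.5*f)
    m[v-R:v+R,u-R:u+R]=mask[v-R:v+R,u-R:u+R]
    n,l,s,_=cv2.connectedComponentsWithStats(m)
    k=1+np.argmax(s[1:,4]);return (l==k).astype(np.uint8)
def rect(m,z,name):
    cs,_=cv2.findContours(m,cv2.RETR_EXTERNAL,cv2.CHAIN_APPROX_NONE)
    c=max(cs,key=cv2.contourArea)[:,0]
    w=pix2w('top',(c+.5)/f-.5,z)[:,:2]
    r=cv2.minAreaRect((w*1000).astype(np.float32))
    print(name,'ctr',np.round(r[0],1),'size',np.round(r[1],1),'ang',round(r[2],1))
    return w*1000
h,s,v=cv2.split(H)
print([H[int(full(p)[1]*f),int(full(p)[0]*f)] for p in[(234,277),(491,123),(687,182),(678,286),(640,305),(170,270),(300,300),(500,240)]])
rect(comp(((s<60)&(v>110)).astype(np.uint8),(234,277),50),.026,'buffer')
rect(comp((v<70).astype(np.uint8),(491,123),40),.020,'bits')
br=((h<20)&(v<95)&(s>80)).astype(np.uint8)
rect(comp(br,(687,182),40),.012,'short')
rect(comp(br,(678,286),60),.012,'long')
orr=((h>8)&(h<25)&(s>120)&(v>85)).astype(np.uint8)
rect(comp(orr,(687,190),55),.012,'shorttray')
rect(comp(orr,(678,290),70),.012,'longtray')
w=rect(comp(orr,(190,280),110),.02,'dock')
nb=((s<75)).astype(np.uint8)
rect(comp(nb,(512,280),60),.018,'dish')
E
python3 m.py
```

```text
[array([130,   6, 125], dtype=uint8), array([130,  26,  30], dtype=uint8), array([ 11, 216,  59], dtype=uint8), array([  8, 179,  57], dtype=uint8), array([ 16, 141, 128], dtype=uint8), array([ 20, 122, 127], dtype=uint8), array([103,  47, 113], dtype=uint8), array([18, 34, 74], dtype=uint8)]
buffer ctr [510.3 223.8] size [107.6 107.5] ang 89.1
bits ctr [671.  -59.5] size [61.5 28.4] ang 55.8
short ctr [ 603.8 -276.1] size [36.6 72.5] ang 10.8
long ctr [ 489.3 -261.4] size [102.2  36.1] ang 71.1
shorttray ctr [ 593.1 -277. ] size [64.  81.9] ang 10.4
longtray ctr [ 478.8 -256.8] size [112.8  66.7] ang 71.2
dock ctr [497.9 288.8] size [134.7  16.5] ang 8.1
dish ctr [500.1 -78.3] size [131.2 129.9] ang 88.7
```

```bash
cat > m2.py <<'E'
import io,contextlib
with contextlib.redirect_stdout(io.StringIO()): from m import *
rect(comp(((s<28)&(v>90)).astype(np.uint8),(234,277),50),.026,'buffer')
hh=((h<60)|(v<85)|(v>135)&(s<60)).astype(np.uint8)
w=rect(comp(((s<30)|(h<60)).astype(np.uint8),(512,280),60),.018,'dish');print(cv2.minEnclosingCircle(w.astype(np.float32)))
o=((h<30)&(s>75)).astype(np.uint8)
n,l,st,ce=cv2.connectedComponentsWithStats(o)
u0,v0=(full((145,190))*f).astype(int);u1,v1=(full((290,365))*f).astype(int)
for i in range(1,n):
    x,y,W,Hh,ar=st[i]
    if ar>60 and x>u0 and y>v0 and x+W<u1 and y+Hh<v1: rect((l==i).astype(np.uint8),.02,'dockpart')
m=np.zeros_like(o);m[v0:v1,u0:u1]=o[v0:v1,u0:u1]
np.save('dock.npy',m)
# fit dock model by IoU
from scipy.optimize import minimize
ys,xs=np.nonzero(m);
P=pix2w('top',(np.c_[xs,ys]+.5)/f-.5,.02)[:,:2]*1000
dt=None
def quad(a,b,t=12,side=1):
    a=np.array(a,float);b=np.array(b,float);d=(b-a)/np.linalg.norm(b-a);nn=np.array([-d[1],d[0]])*side*t
    return np.array([a,b,b+nn,a+nn])
Q=[np.array([[52,-69],[64,-69],[64,69],[52,69]]),np.array([[-12,57],[64,57],[64,69],[-12,69]]),np.array([[-12,-57],[64,-57],[64,-69],[-12,-69]]),
   np.array([[-12,57],[-48,90],[-42,97],[-8,69]]),np.array([[-12,-57],[-48,-90],[-42,-97],[-8,-69]])]
def model(p):
    c,sn=np.cos(p[2]),np.sin(p[2]);R=np.array([[c,-sn],[sn,c]])
    im=np.zeros(m.shape,np.uint8)
    for q in Q:
        ww=q@R.T+p[:2]
        px=w2pix('top',np.c_[ww/1000,np.full(len(ww),.02)])
        cv2.fillPoly(im,[np.round(((px+.5)*f-.5)*16).astype(np.int32)],1,shift=4)
    return im
def cost(p):
    im=model(p);return -np.sum(im&m)/np.sum(im|m)
best=min((minimize(cost,[488,y,np.radians(t)],method='Nelder-Mead',options=dict(initial_simplex=np.array([[488,y,np.radians(t)],[496,y,np.radians(t)],[488,y+8,np.radians(t)],[488,y,np.radians(t+5)]]))) for y in(230,240) for t in(94,100)),key=lambda r:r.fun)
print('dock',best.x[:2],np.degrees(best.x[2]),best.fun)
E
python3 m2.py
```

```text
buffer ctr [510.3 225.9] size [27.3 95.7] ang 87.1
dish ctr [499.9 -78.9] size [104.2 103.4] ang 43.2
((500.2354736328125, -78.36235809326172), 53.39598083496094)
dockpart ctr [504.  243.1] size [173.7 111. ] ang 8.0
dock [449.10061551 255.31780514] 100.30231686392152 1043308866789749.0m2.py:33: RuntimeWarning: overflow encountered in scalar negative
  im=model(p);return -np.sum(im&m)/np.sum(im|m)
```

```bash
sed -i 's/return -np.sum(im&m)\/np.sum(im|m)/return -float(np.sum(im\&m))\/float(np.sum(im|m))/' m2.py; python3 m2.py|tail -1
```

```text
dockpart ctr [504.  243.1] size [173.7 111. ] ang 8.0Traceback (most recent call last):
  File "m2.py", line 34, in <module>
    best=min((minimize(cost,[488,y,np.radians(t)],method='Nelder-Mead',options=dict(initial_simplex=np.array([[488,y,np.radians(t)],[496,y,np.radians(t)],[488,y+8,np.radians(t)],[488,y,np.radians(t+5)]]))) for y in(230,240) for t in(94,100)),key=lambda r:r.fun)
  File "m2.py", line 34, in <genexpr>
    best=min((minimize(cost,[488,y,np.radians(t)],method='Nelder-Mead',options=dict(initial_simplex=np.array([[488,y,np.radians(t)],[496,y,np.radians(t)],[488,y+8,np.radians(t)],[488,y,np.radians(t+5)]]))) for y in(230,240) for t in(94,100)),key=lambda r:r.fun)
              ~~~~~~~~^^^^^^^^^^^^^^^^^^^^^^^^^^^^^^^^^^^^^^^^^^^^^^^^^^^^^^^^^^^^^^^^^^^^^^^^^^^^^^^^^^^^^^^^^^^^^^^^^^^^^^^^^^^^^^^^^^^^^^^^^^^^^^^^^^^^^^^^^^^^^^^^^^^^^^^^^^^^^^^^^^^^^^^^^^^^^^^^^^^^^^^
    res = _minimize_neldermead(fun, x0, args, callback, bounds=bounds,
                               **options)
    fxr = func(xr)
    fx = function(np.copy(x), *(wrapper_args + args))
  File "m2.py", line 33, in cost
    im=model(p);return -float(np.sum(im&m))/float(np.sum(im|m))
  File "m2.py", line 29, in model
    px=w2pix('top',np.c_[ww/1000,np.full(len(ww),.02)])
  File "h.py", line 10, in w2pix
    c=ctrl.calibration(n);K=c['intrinsics'];E=c['extrinsics']
ValueError: time passes only in moves, steps and waits
```

```bash
sed -i 's/c=ctrl.calibration(n)/c=cal(n)/; s/^from plant import ctrl/from plant import ctrl\nimport functools\ncal=functools.lru_cache(ctrl.calibration)/' h.py; python3 m2.py|tail -1; python3 -c "from plant import ctrl;print(ctrl.get_state()['time'])"
```

```text
dock [506.06553977 233.24283188] 97.76523197684261 -0.7406337186129932
0.1
```

```bash
cat >> h.py <<'E'
def go(x,y,z,phi,s=None):
    """tool-axis shift (mm) and turn (deg) from the present pose to x,y,z (mm), tool x heading phi"""
    s=s or ctrl.get_state();q=s['tcp_rot']
    from scipy.spatial.transform import Rotation as R
    r=R.from_quat(q).as_matrix();ph=np.degrees(np.arctan2(r[1,0],r[0,0]))
    d=r.T@(np.array([x,y,z])-s['eef_pos']*1000)
    t=(ph-phi+180)%360-180
    print('t',round(s['time'],2),'pos',np.round(s['eef_pos']*1000,1),'phi',round(ph,1),'-> shift',np.round(d,1),'turn',round(t,1),'q6',np.degrees(s['qpos'][5]).round(),'F',np.round(s['contact_force'],1),'open',round(s['opening'],3))
E
python3 -c "
from h import *
go(500,-250,200,-2.9)"
```

```text
t 0.1 pos [ 212.1 -640.2  238. ] phi 18.3 -> shift [ 395.9 -279.8   38.8] turn 21.2 q6 -9.0 F [-0.6 -0.1  0.2] open 0.997
```

Call:
{"method": "send_rows", "body": {
  "steps": [
    [0.396,-0.28,0.039,21.2,0.2],
    [0.396,-0.28,0.039,21.2,0.2],
    [0.396,-0.28,0.039,21.2,0.2],
    [0.396,-0.28,0.039,21.2,0.2],
    [0.396,-0.28,0.039,21.2,0.2],
    [0.396,-0.28,0.039,21.2,0.2],
    [0.396,-0.28,0.039,21.2,0.2],
    [0.396,-0.28,0.039,21.2,0.2],
    [0.396,-0.28,0.039,21.2,0.2],
    [0.396,-0.28,0.039,21.2,0.2],
    [0.396,-0.28,0.039,21.2,0.2],
    [0.396,-0.28,0.039,21.2,0.2]
  ],
  "squeeze": 30
}}

```text
time: 1.3
eef_pos: [0.5001, -0.2498, 0.1998]
tcp_rot: [1.0, -0.024, -0.001, -0.0]
contact_force: [-1.0, -0.1, -0.9]
opening: 0.599
finger_force: 0.0
```

```bash
python3 -c "
from h import *
go(510,226,150,-2.9)"
```

```text
t 1.3 pos [ 500.1 -249.8  199.8] phi -2.8 -> shift [ -12.9 -475.7   49.8] turn 0.1 q6 56.0 F [-1.  -0.1 -0.9] open 0.599
```

```bash
cat >> h.py <<'E'
def wshot(name):
    s=ctrl.get_state();im=ctrl.read_camera('wrist')
    cv2.imwrite(f'pics/{name}.png',im[:,:,::-1]);np.savez(f'{name}.npz',p=s['eef_pos'],q=s['tcp_rot'])
def wpix2w(name,uv,z):
    from scipy.spatial.transform import Rotation as R
    d=np.load(f'{name}.npz');r=R.from_quat(d['q']).as_matrix()
    c=cal('wrist');K=c['intrinsics'];T=c['tool_from_camera'];uv=np.atleast_2d(uv).astype(float)
    v=np.c_[(uv[:,0]-K[0,2])/K[0,0],-(uv[:,1]-K[1,2])/K[1,1],-np.ones(len(uv))]@(r@T[:3,:3]).T
    o=r@T[:3,3]+d['p'];return (o+v*((z-o[2])/v[:,2])[:,None])*1000
def wrect(name,mask,seed,z):
    m=cv2.connectedComponents(mask.astype(np.uint8))[1]; k=m[seed[1],seed[0]]
    assert k>0,'seed'
    c=cv2.findContours((m==k).astype(np.uint8),cv2.RETR_EXTERNAL,cv2.CHAIN_APPROX_NONE)[0]
    w=wpix2w(name,max(c,key=len)[:,0],z)[:,:2].astype(np.float32)
    r=cv2.minAreaRect(w);print(name,'ctr',np.round(r[0],1),'size',np.round(r[1],1),'ang',round(r[2],1));return w
E
python3 -c "
from h import *
wshot('w1')"
```

```text
(no output)
```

View pics/w1.png

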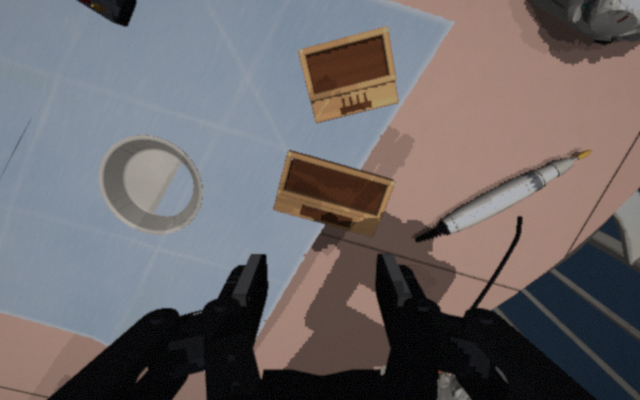

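Call:
{"method": "send_rows", "body": {
  "steps": [
    [-0.013,-0.476,0.05,0,0.2],
    [-0.013,-0.476,0.05,0,0.2],
    [-0.013,-0.476,0.05,0,0.2],
    [-0.013,-0.476,0.05,0,0.2],
    [-0.013,-0.476,0.05,0,0.2],
    [-0.013,-0.476,0.05,0,0.2],
    [-0.013,-0.476,0.05,0,0.2],
    [-0.013,-0.476,0.05,0,0.2],
    [-0.013,-0.476,0.05,0,0.2],
    [-0.013,-0.476,0.05,0,0.2],
    [-0.013,-0.476,0.05,0,0.2],
    [-0.013,-0.476,0.05,0,0.2]
  ]
}}

```text
time: 2.55
eef_pos: [0.5114, 0.2245, 0.1502]
tcp_rot: [1.0, -0.025, -0.0, 0.0]
contact_force: [0.0, -0.1, -0.3]
opening: 0.599
finger_force: 0.0
```

```bash
python3 -c "
from h import *
wshot('w2');go(510,226,18,-2.9)"
```

```text
t 2.6 pos [511.5 224.  150.3] phi -3.0 -> shift [ -1.6  -2.  132.3] turn -0.1 q6 106.0 F [ 1.3  0.3 -0. ] open 0.603
```

View pics/w2.png

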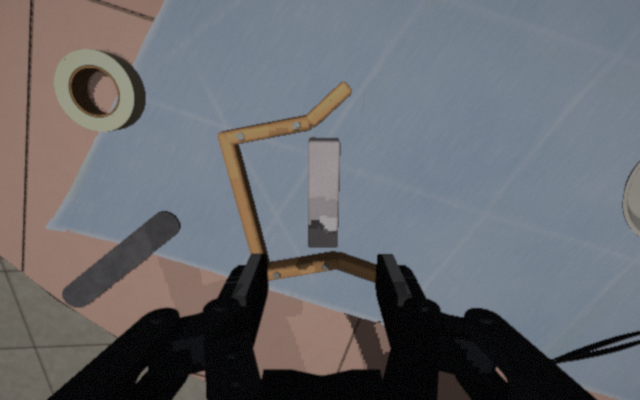

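w1 shows the short slot interior at about (346,66), the long slot interior at about (336,190) and the dish at (151,183). w2 shows the buffer top with corners (309,139), (339,139), (337,233) and (309,247), and the dock's back rail from (222,135) to (262,265).

```bash
cat > m3.py <<'E'
from h import *
H=cv2.cvtColor(cv2.imread('pics/w1.png'),cv2.COLOR_BGR2HSV);h,s,v=[x.astype(int) for x in cv2.split(H)]
b=(h<20)&(s>110)&(v<105)
for sd in((346,60),(336,185)): print(H[sd[1],sd[0]]);wrect('w1',b,sd,.012)
o=(h<30)&(s>85)
for sd in((346,60),(336,185)): wrect('w1',o,sd,.012)
print('dock corners z20: back-left outer, back-right?', wpix2w('w2',[(222,135),(233,146),(262,255),(306,118),(310,126),(350,84),(334,252)],.02).round(1)[:,:2].tolist())
print('buffer', wpix2w('w2',[(309,139),(340,139),(337,247),(309,247)],.026).round(1)[:,:2].tolist())
print('dish',wpix2w('w1',[(99,183),(203,183),(150,135),(150,232)],.018).round(1)[:,:2].tolist())
E
python3 m3.py
```

```text
[ 10 173  81]
w1 ctr [ 604.6 -279. ] size [34.4 70.2] ang 10.8
[  9 167  61]
w1 ctr [ 491.  -263.6] size [100.4  34.7] ang 70.9
w1 ctr [ 594.8 -280.9] size [64.7 79.8] ang 10.8
w1 ctr [ 482.6 -261.9] size [110.6  65.8] ang 71.4
dock corners z20: back-left outer, back-right? [[565.5, 298.9], [556.5, 291.4], [459.8, 278.6], [575.1, 232.2], [568.9, 229.5], [598.1, 197.6], [459.5, 215.0]]
buffer [[559.7, 230.6], [558.4, 206.8], [467.1, 212.4], [468.3, 236.3]]
dish [[508.3, -32.3], [503.3, -134.3], [551.9, -92.0], [454.1, -71.5]]
```

Call:
{"method": "send_rows", "body": {
  "steps": [
    [0,0,0.05,0,0.2],
    [0,0,0.1,0,0.2],
    [0,0,0.12,0,0.2],
    [0,0,0.131,0,0.2],
    [0,0,0.131,0,0.2],
    [0,0,0.131,0,-0.8],
    [0,0,0.131,0,-0.8],
    [0,0,0.131,0,-0.8],
    [0,0,0.131,0,-0.8],
    [0,0,0.131,0,-0.8],
    [0,0,0.131,0,-0.8],
    [0,0,0.131,0,-0.8]
  ],
  "squeeze": 30
}}

```text
time: 3.8
eef_pos: [0.513, 0.2259, 0.0217]
tcp_rot: [1.0, -0.025, 0.002, -0.0]
contact_force: [0.3, -1.4, 6.7]
opening: 0.29
finger_force: 31.5
```

```bash
python3 -c "
from h import *
go(510,226,120,-2.9)"
```

```text
t 3.8 pos [513.  225.9  21.7] phi -2.9 -> shift [ -2.6  -0.  -98.3] turn 0.0 q6 106.0 F [ 0.3 -1.4  6.7] open 0.29
```

Call:
{"method": "send_rows", "body": {
  "steps": [
    [0,0,-0.02,0,-0.8],
    [0,0,-0.06,0,-0.8],
    [0,0,-0.1,0,-0.8],
    [0,0,-0.1,0,-0.8],
    [0,0,-0.1,0,-0.8],
    [0,0,-0.1,0,-0.8]
  ]
}}

```text
time: 4.4
eef_pos: [0.5098, 0.2254, 0.1179]
tcp_rot: [1.0, -0.025, -0.001, 0.0]
contact_force: [0.3, -0.1, -1.0]
opening: 0.294
finger_force: 30.7
```

```bash
python3 -c "
from h import *
cv2.imwrite('pics/top1.png',ctrl.read_camera('top')[:,:,::-1])
wshot('w3');go(500,-250,120,71)
a=np.vstack([cv2.imread('pics/w3.png')[:,100:560],cv2.resize(cv2.imread('pics/top1.png')[150:300,180:330],(460,200))])
a=np.hstack([cv2.imread('pics/w3.png')[:,200:440],cv2.resize(cv2.imread('pics/top1.png')[170:290,190:310],(400,400),interpolation=2)])
cv2.imwrite('pics/c3.png',a)"
```

```text
t 4.5 pos [509.6 225.3 117.3] phi -2.9 -> shift [ 14.2 475.2  -2.3] turn -73.9 q6 106.0 F [-0.4 -0.2 -0.6] open 0.294
```

View pics/c3.png

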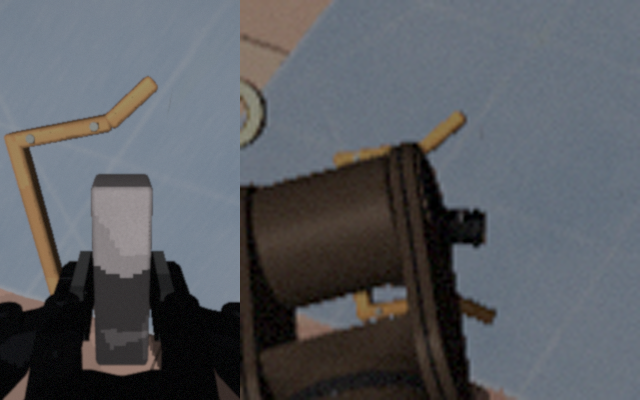

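The left half shows the buffer held: its top face spans columns 292 to 352 and rows 186 to 363. The right half shows the dock empty under the arm.

```bash
python3 -c "
from h import *
d=np.load('w3.npz')
p=wpix2w('w3',[(292,186),(351,186),(353,270),(294,363),(350,363)],d['p'][2]+.0043)[:,:2]-d['p'][:2]*1000
f=np.radians(-2.9);print((p@np.array([[np.cos(f),np.sin(f)],[np.sin(f),-np.cos(f)]])).round(1))"
```

```text
[[ 45.3 -11. ]
 [ 45.3  12.8]
 [  7.1  14.7]
 [-44.1 -12.5]
 [-44.1  14.8]]
```

```bash
python3 -c "
from h import *
go(490,-262,90,71)"
```

```text
t 4.5 pos [509.6 225.3 117.3] phi -2.9 -> shift [  4.9 487.7  27.8] turn -73.9 q6 106.0 F [-0.4 -0.2 -0.6] open 0.294
```

Call:
{"method": "send_rows", "body": {
  "steps": [
    [0.005,0.488,0.028,-73.9,-0.8],
    [0.005,0.488,0.028,-73.9,-0.8],
    [0.005,0.488,0.028,-73.9,-0.8],
    [0.005,0.488,0.028,-73.9,-0.8],
    [0.005,0.488,0.028,-73.9,-0.8],
    [0.005,0.488,0.028,-73.9,-0.8],
    [0.005,0.488,0.028,-73.9,-0.8],
    [0.005,0.488,0.028,-73.9,-0.8],
    [0.005,0.488,0.028,-73.9,-0.8],
    [0.005,0.488,0.028,-73.9,-0.8],
    [0.005,0.488,0.028,-73.9,-0.8],
    [0.005,0.488,0.028,-73.9,-0.8]
  ]
}}

```text
time: 5.7
eef_pos: [0.4906, -0.2659, 0.09]
tcp_rot: [0.815, 0.579, -0.001, -0.0]
contact_force: [0.4, 0.4, -0.4]
opening: 0.297
finger_force: 30.7
```

```bash
python3 -c "
from h import *
go(490,-262,90,71)"
```

```text
t 5.7 pos [ 490.6 -265.9   90. ] phi 70.7 -> shift [ 3.5 -1.9  0. ] turn -0.3 q6 -20.0 F [ 0.4  0.4 -0.4] open 0.297
```

Call:
{"method": "send_rows", "body": {
  "steps": [
    [0,0,0.02,0,-0.8],
    [0,0,0.04,0,-0.8],
    [0,0,0.04,0,-0.8],
    [0,0,0.04,0,-0.8],
    [0,0,0.04,0,-0.8]
  ]
}}

```text
time: 6.2
eef_pos: [0.4921, -0.2619, 0.052]
tcp_rot: [0.814, 0.581, 0.0, 0.0]
contact_force: [1.2, -0.7, 0.3]
opening: 0.293
finger_force: 30.7
```

```bash
python3 -c "
from h import *
go(490,-262,50,71)
wshot('w4');cv2.imwrite('pics/top2.png',ctrl.read_camera('top')[:,:,::-1])
go(490,-262,50,71)
a=np.hstack([cv2.imread('pics/w4.png')[:,160:480],cv2.resize(cv2.imread('pics/top2.png')[180:280,370:490],(480,400),interpolation=2)])
cv2.imwrite('pics/c4.png',a)"
```

```text
t 6.2 pos [ 492.1 -261.9   52. ] phi 71.1 -> shift [-0.8 -1.9  2. ] turn 0.1 q6 -20.0 F [ 1.2 -0.7  0.3] open 0.293
t 6.3 pos [ 492.3 -262.2   52.5] phi 71.0 -> shift [-0.5 -2.3  2.5] turn 0.0 q6 -20.0 F [ 0.7 -0.  -0.5] open 0.295
```

View pics/c4.png

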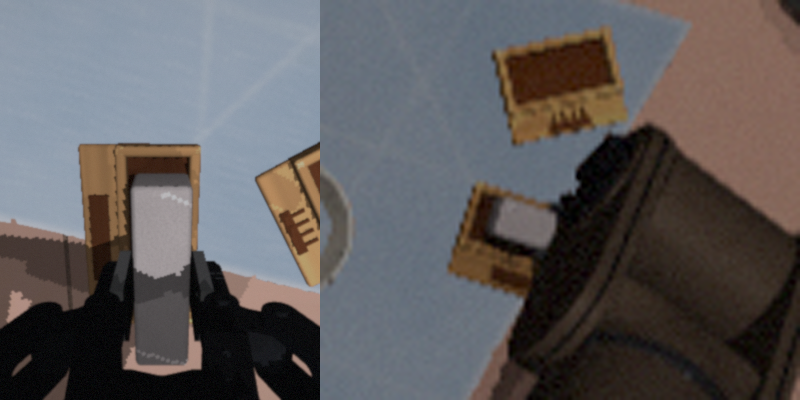

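The left half shows the buffer hovering over the long slot. The slot's inner far edge is at row 156, columns 284 to 352, and the buffer's top far edge is at row 187, columns 292 to 350.

```bash
python3 -c "
from h import *
d=np.load('w4.npz');f=np.radians(71);M=np.array([[np.cos(f),np.sin(f)],[np.sin(f),-np.cos(f)]])
T=lambda uv,z:((wpix2w('w4',uv,z)[:,:2]-d['p'][:2]*1000)@M).round(1).tolist()
print('slot',T([(284,156),(352,156),(276,144),(360,144),(284,250),(354,240)],.012),'buf',T([(292,187),(350,187),(294,360),(348,362)],d['p'][2]+.0043),'bufbot',T([(293,175),(349,175)],d['p'][2]-.0217))
a=cv2.imread('pics/w4.png');print(a[165,270:370].sum(1)//3);print(a[140:195,320].sum(1)//3)"
```

```text
slot [[48.0, -18.4], [48.0, 17.5], [54.2, -22.3], [54.3, 21.5], [-6.7, -20.2], [-0.4, 20.1]] buf [[43.2, -10.6], [43.2, 12.9], [-43.8, -11.9], [-45.1, 14.3]] bufbot [[42.0, -12.3], [42.0, 14.6]]
[105 108 109 100  74  63  84  98 104 106 107 107 110 107  99  84  59  45
  39  39  41  40  40  40  39  34  38  39  35  40  40  37  41  39  37  37
  38  37  36  34  34  35  36  35  34  39  36  36  38  36  37  38  37  37
  36  37  35  36  35  37  33  37  35  41  38  37  36  34  39  38  39  40
  37  37  34  19  15  17  28  52  79  99 114 119 121 123 123 122 116 112
 125 152 159 159 158 159 160 159 158 158]
[159 157 155 134  82  50  68  97 109 111 111 110 104 101  98  86  68  47
  34  35  39  36  38  37  37  37  38  37  39  34  37  37  44  52  64  68
  72  71  70  74  74  73  77  76  78  79  94 128 142 146 151 156 156 158
 164]
```

Call:
{"method": "send_rows", "body": {
  "steps": [
    [-0.001,-0.0015,0.01,0,-0.8],
    [-0.001,-0.0015,0.016,0,-0.8],
    [-0.001,-0.0015,0.02,0,-0.8],
    [-0.001,-0.0015,0.02,0,-0.8],
    [-0.001,-0.0015,0.02,0,-0.8]
  ]
}}

```text
time: 6.8
eef_pos: [0.4897, -0.2624, 0.0311]
tcp_rot: [0.814, 0.581, -0.0, -0.0]
contact_force: [-1.1, -0.1, -0.0]
opening: 0.298
finger_force: 30.7
```

Call:
{"method": "send_rows", "body": {
  "steps": [
    [0,0,0.002,0,-0.8],
    [0,0,0.004,0,-0.8],
    [0,0,0.005,0,-0.8],
    [0,0,0.005,0,-0.8],
    [0,0,0.005,0,-0.8]
  ]
}}

```text
time: 7.3
eef_pos: [0.4898, -0.2625, 0.0263]
tcp_rot: [0.814, 0.581, 0.0, 0.0]
contact_force: [-0.9, -0.2, -0.6]
opening: 0.293
finger_force: 30.7
```

Call:
{"method": "send_rows", "body": {
  "steps": [
    [0,0,0.001,0,-0.8],
    [0,0,0.002,0,-0.8],
    [0,0,0.002,0,-0.8],
    [0,0,0.002,0,-0.8]
  ]
}}

```text
time: 7.7
eef_pos: [0.49, -0.2627, 0.0257]
tcp_rot: [0.814, 0.581, -0.0, -0.0]
contact_force: [-2.5, 1.0, 6.2]
opening: 0.293
finger_force: 31.5
```

Call:
{"method": "send_rows", "body": {
  "steps": [
    [0,0,0.001,0,-0.8],
    [0,0,0.002,0,-0.8],
    [0,0,0.002,0,-0.8],
    [0,0,0.002,0,-0.8]
  ]
}}

```text
time: 8.1
eef_pos: [0.49, -0.2627, 0.0256]
tcp_rot: [0.814, 0.581, -0.0, -0.001]
contact_force: [-6.9, 4.6, 19.0]
opening: 0.289
finger_force: 32.8
```

Call:
{"method": "send_rows", "body": {
  "steps": [
    [0,0,-0.003,0,-0.8],
    [0,0,-0.003,0,0.1],
    [0,0,-0.003,0,0.1],
    [0,0,-0.003,0,0.1],
    [0,0,-0.003,0,0.1],
    [0,0,-0.04,0,0.1],
    [0,0,-0.08,0,0.1],
    [0,0,-0.12,0,0.1],
    [0,0,-0.16,0,0.1],
    [0,0,-0.16,0,0.1],
    [0,0,-0.16,0,0.1]
  ]
}}

```text
time: 9.2
eef_pos: [0.4903, -0.2629, 0.1835]
tcp_rot: [0.814, 0.581, 0.0, 0.001]
contact_force: [0.1, 0.4, 0.5]
opening: 0.553
finger_force: 0.0
```

```bash
python3 -c "
from h import *
wshot('w5');go(671,-60,150,55.8)
H=cv2.cvtColor(cv2.imread('pics/w5.png'),cv2.COLOR_BGR2HSV);cv2.imwrite('pics/c5.png',cv2.imread('pics/w5.png')[80:330,180:520])"
```

```text
t 9.25 pos [ 489.4 -262.2  181.6] phi 71.0 -> shift [250.2 106.   31.6] turn 15.2 q6 -20.0 F [-1.1  0.9 -0.5] open 0.547
```

View pics/c5.png

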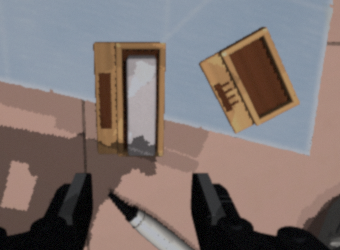

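The buffer lies flat inside the long slot at crop (143,105). Next come the bits.

Call:
{"method": "send_rows", "body": {
  "steps": [
    [0.25,0.107,0.032,15.2,0.2],
    [0.25,0.107,0.032,15.2,0.2],
    [0.25,0.107,0.032,15.2,0.2],
    [0.25,0.107,0.032,15.2,0.2],
    [0.25,0.107,0.032,15.2,0.2],
    [0.25,0.107,0.032,15.2,0.2],
    [0.25,0.107,0.032,15.2,0.2],
    [0.25,0.107,0.032,15.2,0.2],
    [0.25,0.107,0.032,15.2,0.2],
    [0.25,0.107,0.032,15.2,0.2]
  ]
}}

```text
time: 10.25
eef_pos: [0.6714, -0.0621, 0.1499]
tcp_rot: [0.884, 0.467, -0.0, -0.0]
contact_force: [1.0, -0.2, -0.1]
opening: 0.601
finger_force: 0.0
```

```bash
python3 -c "
from h import *
wshot('w6');go(672,-61,15,55.8)
H=cv2.cvtColor(cv2.imread('pics/w6.png'),cv2.COLOR_BGR2HSV);v=H[:,:,2];m=v<60;m[235:]=0
cv2.imwrite('pics/m6.png',m*255)
n,l,st,ce=cv2.connectedComponentsWithStats(m.astype(np.uint8))
for i in range(1,n):
  if st[i,4]>800:
    ys,xs=np.nonzero(l==i);print(st[i],ce[i]);wrect('w6',m,(xs[len(xs)//2],ys[len(xs)//2]),.02)"
```

```text
t 10.3 pos [671.6 -62.1 150.3] phi 55.7 -> shift [  1.2  -0.3 135.3] turn -0.1 q6 20.0 F [-0.4  0.7  0.2] open 0.602
[  505     0   135   235 28168] [577.06752343 114.55399744]
w6 ctr [ 870.4 -133.4] size [192.9 111.9] ang 63.3
[ 309  155   30   76 1978] [323.23255814 190.26592518]
w6 ctr [674.2 -63. ] size [64.8 23.9] ang 55.4[ WARN:0@1.489] global loadsave.cpp:1063 imwrite_ Unsupported depth image for selected encoder is fallbacked to CV_8U.
```

Call:
{"method": "send_rows", "body": {
  "steps": [
    [0.002,0,0.05,0,0.2],
    [0.002,0,0.09,0,0.2],
    [0.002,0,0.115,0,0.2],
    [0.002,0,0.13,0,0.2],
    [0.002,0,0.135,0,0.2],
    [0.002,0,0.135,0,0.2],
    [0.002,0,0.135,0,-0.8],
    [0.002,0,0.135,0,-0.8],
    [0.002,0,0.135,0,-0.8],
    [0.002,0,0.135,0,-0.8],
    [0.002,0,0.135,0,-0.8]
  ],
  "squeeze": 30
}}

```text
time: 11.4
eef_pos: [0.6751, -0.0596, 0.0178]
tcp_rot: [0.884, 0.468, 0.001, 0.001]
contact_force: [0.5, -0.3, 6.2]
opening: 0.295
finger_force: 31.0
```

```bash
python3 -c "
from h import *
go(672,-61,15,55.8)"
```

```text
t 11.4 pos [675.1 -59.6  17.8] phi 55.8 -> shift [-2.9 -1.8  2.7] turn 0.0 q6 21.0 F [ 0.5 -0.3  6.2] open 0.295
```

Call:
{"method": "send_rows", "body": {
  "steps": [
    [0,0,-0.02,0,-0.8],
    [0,0,-0.06,0,-0.8],
    [0,0,-0.09,0,-0.8],
    [0,0,-0.09,0,-0.8],
    [0,0,-0.09,0,-0.8],
    [0,0,-0.09,0,-0.8]
  ]
}}

```text
time: 12.0
eef_pos: [0.6719, -0.0589, 0.1031]
tcp_rot: [0.884, 0.468, -0.001, -0.001]
contact_force: [0.0, 0.0, -0.2]
opening: 0.293
finger_force: 30.3
```

```bash
python3 -c "
from h import *
go(604,-278,70,100.8)"
```

```text
t 12.0 pos [671.9 -58.9 103.1] phi 55.8 -> shift [-219.4   67.    33.1] turn -45.0 q6 21.0 F [ 0.   0.  -0.2] open 0.293
```

Call:
{"method": "send_rows", "body": {
  "steps": [
    [-0.219,0.067,0,-45,-0.8],
    [-0.219,0.067,0,-45,-0.8],
    [-0.219,0.067,0,-45,-0.8],
    [-0.219,0.067,0,-45,-0.8],
    [-0.219,0.067,0,-45,-0.8],
    [-0.219,0.067,0.02,-45,-0.8],
    [-0.219,0.067,0.045,-45,-0.8],
    [-0.219,0.067,0.053,-45,-0.8],
    [-0.219,0.067,0.053,-45,-0.8],
    [-0.219,0.067,0.053,-45,-0.8],
    [-0.219,0.067,0.053,-45,-0.8]
  ]
}}

```text
time: 13.1
eef_pos: [0.6067, -0.2782, 0.0536]
tcp_rot: [0.637, 0.771, 0.0, 0.001]
contact_force: [0.1, -0.2, 0.3]
opening: 0.295
finger_force: 30.3
```

```bash
python3 -c "
from h import *
go(604,-278,50,100.8)
wshot('w7')
go(604,-278,50,100.8)
cv2.imwrite('pics/c7.png',cv2.resize(cv2.imread('pics/w7.png')[110:370,200:440],None,fx=2,fy=2,interpolation=2))"
```

```text
t 13.1 pos [ 606.7 -278.2   53.6] phi 100.9 -> shift [ 0.7 -2.7  3.6] turn 0.1 q6 -44.0 F [ 0.1 -0.2  0.3] open 0.295
t 13.15 pos [ 606.8 -278.2   53.8] phi 100.9 -> shift [ 0.8 -2.7  3.8] turn 0.1 q6 -44.0 F [ 0.7  0.6 -0. ] open 0.296
```

View pics/c7.png

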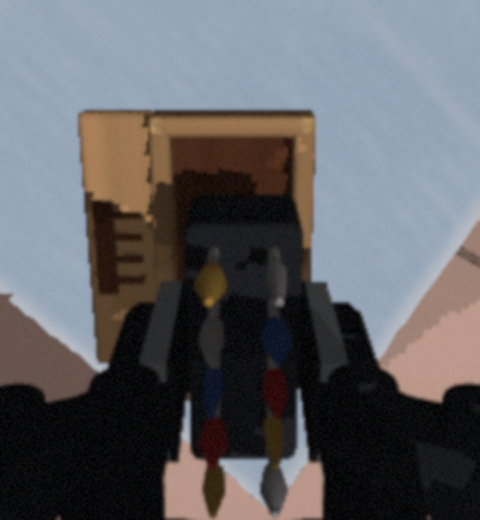

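The crop shows the bit block upright over the short slot. The slot's inner far edge is at full-picture row 179, columns 286 to 350. The block's top far edge is at row 221, columns 293 to 350, and its near edge is at row 337.

```bash
python3 -c "
from h import *
d=np.load('w7.npz');f=np.radians(100.9);M=np.array([[np.cos(f),np.sin(f)],[np.sin(f),-np.cos(f)]])
T=lambda uv,z:((wpix2w('w7',uv,z)[:,:2]-d['p'][:2]*1000)@M).round(1).tolist()
print('slot',T([(286,179),(350,179),(240,166),(275,166),(357,166),(247,290)],.012),'top',T([(294,221),(350,221),(295,337),(348,337)],d['p'][2]+.0022),'bot',T([(293.5,208),(349,208)],d['p'][2]-.0178))"
```

```text
slot [[34.5, -18.2], [34.4, 16.6], [41.7, -42.7], [41.7, -23.9], [41.6, 20.2], [-35.0, -44.3]] top [[27.1, -10.7], [27.1, 13.1], [-32.7, -11.8], [-32.7, 13.7]] bot [[26.0, -12.5], [26.0, 14.3]]
```

Call:
{"method": "send_rows", "body": {
  "steps": [
    [0.0025,-0.0022,0.01,0,-0.8],
    [0.0025,-0.0022,0.02,0,-0.8],
    [0.0025,-0.0022,0.027,0,-0.8],
    [0.0025,-0.0022,0.027,0,-0.8],
    [0.0025,-0.0022,0.027,0,-0.8],
    [0.0025,-0.0022,0.03,0,-0.8],
    [0.0025,-0.0022,0.03,0,-0.8],
    [0.0025,-0.0022,0.03,0,-0.8]
  ]
}}

```text
time: 13.95
eef_pos: [0.6033, -0.2761, 0.0225]
tcp_rot: [0.637, 0.771, 0.0, 0.0]
contact_force: [-0.4, 0.3, -0.7]
opening: 0.294
finger_force: 30.3
```

Call:
{"method": "send_rows", "body": {
  "steps": [
    [0,0,0.002,0,-0.8],
    [0,0,0.003,0,-0.8],
    [0,0,0.003,0,-0.8],
    [0,0,0.003,0,-0.8]
  ]
}}

```text
time: 14.35
eef_pos: [0.6036, -0.2763, 0.0218]
tcp_rot: [0.637, 0.771, -0.0, 0.0]
contact_force: [-3.6, 2.0, 8.3]
opening: 0.295
finger_force: 31.3
```

Contact came at 21.8 mm, as expected for the slot floor. Releasing.

Call:
{"method": "send_rows", "body": {
  "steps": [
    [0,0,-0.002,0,-0.8],
    [0,0,-0.002,0,0.1],
    [0,0,-0.002,0,0.1],
    [0,0,-0.002,0,0.1],
    [0,0,-0.002,0,0.1],
    [0,0,-0.03,0,0.1],
    [0,0,-0.07,0,0.1],
    [0,0,-0.11,0,0.1],
    [0,0,-0.15,0,0.1],
    [0,0,-0.15,0,0.1],
    [0,0,-0.15,0,0.1]
  ]
}}

```text
time: 15.45
eef_pos: [0.6038, -0.2764, 0.171]
tcp_rot: [0.637, 0.771, 0.0, 0.002]
contact_force: [-0.8, -0.8, -0.9]
opening: 0.556
finger_force: 0.0
```

```bash
python3 -c "
from h import *
wshot('w8');go(502,-81,100,88)
a=cv2.imread('pics/w8.png')[60:330,60:500]
cv2.imwrite('pics/c8.png',a)"
```

```text
t 15.5 pos [ 602.8 -275.8  168.8] phi 100.8 -> shift [210.2 -62.4  68.9] turn 12.8 q6 -44.0 F [-0.1  0.5  0. ] open 0.552
```

View pics/c8.png

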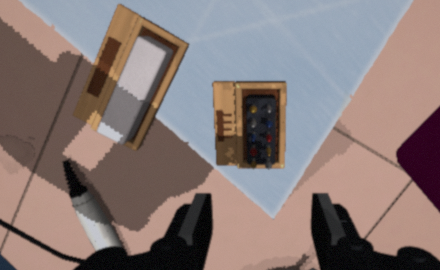

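Both blocks sit in their own slots: the buffer at crop (138,85) and the bits at (262,130). Now I'll drag the dish by its inside wall.

```bash
python3 -c "
from h import *
go(501.5,-80.5,80,88)"
```

```text
t 15.5 pos [ 602.8 -275.8  168.8] phi 100.8 -> shift [210.8 -62.8  88.9] turn 12.8 q6 -44.0 F [-0.1  0.5  0. ] open 0.552
```

Call:
{"method": "send_rows", "body": {
  "steps": [
    [0.211,-0.063,0.0,12.8,-0.5],
    [0.211,-0.063,0.0,12.8,-0.5],
    [0.211,-0.063,0.0,12.8,-0.5],
    [0.211,-0.063,0.0,12.8,-0.5],
    [0.211,-0.063,0.05,12.8,-0.5],
    [0.211,-0.063,0.089,12.8,-0.5],
    [0.211,-0.063,0.089,12.8,-0.5],
    [0.211,-0.063,0.089,12.8,-0.5],
    [0.211,-0.063,0.089,12.8,-0.5],
    [0.211,-0.063,0.089,12.8,-0.5]
  ]
}}

```text
time: 16.5
eef_pos: [0.5035, -0.0817, 0.0826]
tcp_rot: [0.719, 0.695, 0.001, 0.002]
contact_force: [-0.2, 0.4, 0.5]
opening: 0.248
finger_force: 0.0
```

```bash
python3 -c "
from h import *
go(501.5,-80.5,12,88)
wshot('w9');cv2.imwrite('pics/top9.png',ctrl.read_camera('top')[:,:,::-1])
H=cv2.cvtColor(cv2.imread('pics/w9.png'),cv2.COLOR_BGR2HSV)
go(501.5,-80.5,12,88)
# rim outer contour far half: mat is blue h~103,s>35
m=((H[:,:,0]>90)&(H[:,:,0]<118)&(H[:,:,1]>32)&(H[:,:,2]>70)).astype(np.uint8)
# from each column, scan downward from top until leaving mat
pts=[]
for u in range(180,460,5):
    c=np.nonzero(m[:,u]==0)[0]; c=c[(c>20)]
    for r in c:
        if (m[r:r+8,u]==0).all(): pts.append((u,r));break
w=wpix2w('w9',pts,.018)[:,:2]
print([(p,tuple(x.round(0))) for p,x in zip(pts,w)][::4])
from scipy.optimize import least_squares
k=(np.abs(np.hypot(*(w-[501.5,-80.5]).T)-51)<8)
r=least_squares(lambda c:np.hypot(*(w[k]-c).T)-51,[501,-80],loss='soft_l1');print(k.sum(),r.x,np.abs(r.fun).mean())"
```

```text
t 16.5 pos [503.5 -81.7  82.6] phi 88.0 -> shift [ 1.3 -2.4 70.6] turn -0.0 q6 -19.0 F [-0.2  0.4  0.5] open 0.248
t 16.6 pos [503.1 -81.5  82.2] phi 88.0 -> shift [ 1.  -1.9 70.2] turn -0.0 q6 -19.0 F [-0.   0.4 -0.4] open 0.251
[((180, np.int64(319)), (np.float64(402.0), np.float64(-151.0))), ((200, np.int64(214)), (np.float64(428.0), np.float64(-73.0))), ((220, np.int64(302)), (np.float64(432.0), np.float64(-138.0))), ((240, np.int64(194)), (np.float64(455.0), np.float64(-61.0))), ((260, np.int64(164)), (np.float64(469.0), np.float64(-42.0))), ((280, np.int64(150)), (np.float64(482.0), np.float64(-34.0))), ((300, np.int64(143)), (np.float64(494.0), np.float64(-30.0))), ((320, np.int64(142)), (np.float64(506.0), np.float64(-30.0))), ((340, np.int64(145)), (np.float64(518.0), np.float64(-32.0))), ((360, np.int64(154)), (np.float64(530.0), np.float64(-38.0))), ((380, np.int64(172)), (np.float64(542.0), np.float64(-50.0))), ((400, np.int64(308)), (np.float64(558.0), np.float64(-148.0))), ((420, np.int64(303)), (np.float64(572.0), np.float64(-145.0))), ((440, np.int64(304)), (np.float64(586.0), np.float64(-146.0)))]
32 [501.80896218 -81.07394247] 0.1127897336525272
```

Call:
{"method": "send_rows", "body": {
  "steps": [
    [0,-0.0015,0.03,0,-0.5],
    [0,-0.0015,0.055,0,-0.5],
    [0,-0.0015,0.065,0,-0.5],
    [0,-0.0015,0.07,0,-0.5],
    [0,-0.0015,0.07,0,-0.5],
    [0,-0.0015,0.07,0,-0.5]
  ]
}}

```text
time: 17.2
eef_pos: [0.5013, -0.081, 0.0115]
tcp_rot: [0.719, 0.695, 0.001, 0.001]
contact_force: [-0.2, -0.0, -0.4]
opening: 0.249
finger_force: 0.0
```

```bash
python3 -c "
from h import *
go(501.5+17,134,12,97.8)
go(507.5,232.5,12,97.8)"
```

```text
t 17.2 pos [501.3 -81.   11.5] phi 88.0 -> shift [215.4   9.8  -0.6] turn -9.8 q6 -19.0 F [-0.2 -0.  -0.4] open 0.249
t 17.2 pos [501.3 -81.   11.5] phi 88.0 -> shift [313.5  -4.6  -0.8] turn -9.8 q6 -19.0 F [-0.2 -0.  -0.4] open 0.249
```

Call:
{"method": "send_rows", "body": {
  "steps": [
    [0.006,0,0,0,-0.5],
    [0.012,0.0005,0,0,-0.5],
    [0.02,0.001,0,0,-0.5],
    [0.03,0.0015,0,0,-0.5],
    [0.042,0.002,0,-1,-0.5],
    [0.054,0.0025,0,-2,-0.5],
    [0.066,0.003,0,-3,-0.5],
    [0.078,0.0035,0,-4,-0.5],
    [0.09,0.004,0,-5,-0.5],
    [0.1,0.005,0,-5,-0.5],
    [0.105,0.005,0,-5,-0.5],
    [0.105,0.005,0,-5,-0.5]
  ]
}}

```text
time: 18.4
eef_pos: [0.5088, 0.0251, 0.0103]
tcp_rot: [0.688, 0.726, 0.0, -0.0]
contact_force: [-0.1, -0.5, 0.6]
opening: 0.245
finger_force: 0.1
```

```bash
python3 -c "
from h import *
go(520,140,12,97.8)"
```

```text
t 18.4 pos [508.8  25.1  10.3] phi 93.1 -> shift [114.1  17.3  -1.7] turn -4.7 q6 -12.0 F [-0.1 -0.5  0.6] open 0.245
```

Call:
{"method": "send_rows", "body": {
  "steps": [
    [0.006,0.001,-0.001,0,-0.5],
    [0.014,0.002,-0.001,0,-0.5],
    [0.024,0.004,-0.001,-1,-0.5],
    [0.036,0.006,-0.001,-2,-0.5],
    [0.048,0.008,-0.001,-3,-0.5],
    [0.06,0.01,-0.001,-4,-0.5],
    [0.072,0.012,-0.001,-4.7,-0.5],
    [0.084,0.014,-0.001,-4.7,-0.5],
    [0.096,0.015,-0.001,-4.7,-0.5],
    [0.108,0.017,-0.001,-4.7,-0.5],
    [0.114,0.017,-0.001,-4.7,-0.5],
    [0.114,0.017,-0.001,-4.7,-0.5]
  ]
}}

```text
time: 19.6
eef_pos: [0.5197, 0.1399, 0.0113]
tcp_rot: [0.657, 0.753, 0.0, -0.0]
contact_force: [0.6, -0.2, -1.0]
opening: 0.248
finger_force: 0.0
```

```bash
cat >> h.py <<'E'
def dish(name,g,z=.018):
    """circle fit of dish rim against mat, in the wrist picture, far half; g = guess"""
    from scipy.optimize import least_squares
    H=cv2.cvtColor(cv2.imread(f'pics/{name}.png'),cv2.COLOR_BGR2HSV)
    m=((H[:,:,0]>90)&(H[:,:,0]<118)&(H[:,:,1]>32)&(H[:,:,2]>70))
    pts=[(u,v) for u in range(150,500,3) for v in range(60,250) if m[v-2:v,u].all() and not m[v:v+4,u].any()]
    w=wpix2w(name,pts,z)[:,:2];k=np.abs(np.hypot(*(w-g).T)-51)<6
    r=least_squares(lambda c:np.hypot(*(w[k]-c).T)-51,g,loss='soft_l1');print('dish',k.sum(),r.x.round(1),np.abs(r.fun).mean().round(2))
E
python3 -c "
from h import *
s=ctrl.get_state();go(507.5,232.5,12,97.8,s);wshot('w10')
f=np.radians(97.8);dish('w10',s['eef_pos'][:2]*1000-20*np.array([np.cos(f),np.sin(f)]))
H=cv2.cvtColor(cv2.imread('pics/w10.png'),cv2.COLOR_BGR2HSV);m=((H[:,:,0]>10)&(H[:,:,0]<28)&(H[:,:,1]>90)&(H[:,:,2]>70))
m[250:]=0;n,l,st,ce=cv2.connectedComponentsWithStats(m.astype(np.uint8))
print([st[i].tolist() for i in range(1,n) if st[i,4]>150])
R=np.array([[np.cos(f),np.sin(f)],[-np.sin(f),np.cos(f)]])
for i in range(1,n):
  if st[i,4]>150:
    vs,us=np.nonzero(l==i);w=(wpix2w('w10',np.c_[us,vs],.02)[:,:2]-[507.5,232.5])@R.T
    # inner edges in dock axes
    for x in (-5,5,15,25,35,45):
        k=np.abs(w[:,0]-x)<2
        if k.any(): print(i,'x',x,'y',w[k,1][w[k,1]>0].min(initial=999).round(1),w[k,1][w[k,1]<0].max(initial=-999).round(1))
    for y in (-40,-20,0,20,40):
        k=(np.abs(w[:,1]-y)<2)&(w[:,0]>30)
        if k.any(): print(i,'y',y,'xmin',w[k,0].min().round(1),w[k,0].max().round(1))
"
```

```text
t 19.6 pos [519.7 139.9  11.3] phi 97.8 -> shift [93.4  0.4 -0.6] turn -0.0 q6 -4.0 F [ 0.6 -0.2 -1. ] open 0.248
dish 51 [526.  117.8] 0.14
[[96, 0, 66, 179, 5469], [479, 0, 65, 180, 5373]]
1 x -5 y 55.8 -999.0
1 x 5 y 55.7 -999.0
1 x 15 y 56.5 -999.0
2 x -5 y 999.0 -56.1
2 x 5 y 999.0 -56.1
2 x 15 y 999.0 -56.1
```

Call:
{"method": "send_rows", "body": {
  "steps": [
    [0.006,0,0,0,-0.5],
    [0.014,0,0,0,-0.5],
    [0.024,0,0,0,-0.5],
    [0.036,0,0,0,-0.5],
    [0.048,0,0,0,-0.5],
    [0.06,0,0,0,-0.5],
    [0.072,0,0,0,-0.5],
    [0.084,0,0,0,-0.5],
    [0.094,0,0,0,-0.5],
    [0.1,0,0,0,-0.5],
    [0.104,0,0,0,-0.5],
    [0.104,0,0,0,-0.5]
  ]
}}

```text
time: 20.85
eef_pos: [0.5057, 0.2425, 0.0113]
tcp_rot: [0.658, 0.753, 0.0, -0.0]
contact_force: [0.5, -0.2, -0.2]
opening: 0.247
finger_force: 0.0
```

Call:
{"method": "send_rows", "body": {
  "steps": [
    [0.002,0,0,0,-0.5],
    [0.004,0,0,0,-0.5],
    [0.006,0,0,0,-0.5],
    [0.006,0,0,0,-0.5]
  ]
}}

```text
time: 21.25
eef_pos: [0.505, 0.248, 0.0113]
tcp_rot: [0.658, 0.753, 0.0, -0.0]
contact_force: [-0.2, -0.3, -0.1]
opening: 0.254
finger_force: 0.2
```

```bash
cat > d.py <<'E'
from h import *
import sys
n=sys.argv[1]
s=ctrl.get_state();go(507.5,232.5,12,97.8,s);wshot(n)
f=np.radians(97.8);u=np.array([np.cos(f),np.sin(f)]);dish(n,s['eef_pos'][:2]*1000-22*u)
H=cv2.cvtColor(cv2.imread(f'pics/{n}.png'),cv2.COLOR_BGR2HSV);m=((H[:,:,0]>10)&(H[:,:,0]<28)&(H[:,:,1]>90)&(H[:,:,2]>70))
m[250:]=0;vs,us=np.nonzero(m)
w=(wpix2w(n,np.c_[us,vs],.02)[:,:2]-[507.5,232.5])@np.array([[u[0],u[1]],[-u[1],u[0]]]).T
for y in (-45,-35,-20,0,20,35,45):
    k=(np.abs(w[:,1]-y)<1.5)&(w[:,0]>30)
    if k.any(): print('y',y,w[k,0].min().round(1),w[k,0].max().round(1))
E
python3 d.py w11
```

```text
t 21.25 pos [505.  248.   11.3] phi 97.7 -> shift [-15.7   0.4  -0.7] turn -0.1 q6 8.0 F [-0.2 -0.3 -0.1] open 0.254
dish 50 [510.4 225.2] 0.23
y -45 53.3 64.3
y -35 53.3 64.3
y -20 53.4 64.3
y 0 53.4 64.8
y 20 53.4 64.8
y 35 53.5 64.8
y 45 53.5 64.5
```

Call:
{"method": "send_rows", "body": {
  "steps": [
    [0.002,0,0,0,-0.5],
    [0.004,0,0,0,-0.5],
    [0.006,0,0,0,-0.5],
    [0.008,0,0,0,-0.5],
    [0.008,0,0,0,-0.5],
    [0.008,0,0,0,-0.5]
  ]
}}

```text
time: 21.9
eef_pos: [0.5039, 0.2561, 0.0113]
tcp_rot: [0.658, 0.753, 0.0, -0.0]
contact_force: [-0.7, -0.1, -0.8]
opening: 0.249
finger_force: 0.0
```

Call:
{"method": "send_rows", "body": {
  "steps": [
    [0.001,0,0,0,-0.5],
    [0.002,0,0,0,-0.5],
    [0.002,0,0,0,-0.5],
    [0.002,0,0,0,-0.5]
  ]
}}

```text
time: 22.3
eef_pos: [0.5037, 0.2577, 0.0113]
tcp_rot: [0.658, 0.753, -0.0, 0.0]
contact_force: [0.0, -1.4, 0.7]
opening: 0.251
finger_force: 0.8
```

```bash
python3 d.py w12
```

```text
t 22.3 pos [503.7 257.7  11.3] phi 97.7 -> shift [-25.5   0.4  -0.7] turn -0.1 q6 9.0 F [ 0.  -1.4  0.7] open 0.251
dish 28 [509.5 234.5] 0.13
y -45 53.7 64.8
y -35 53.7 64.4
y -20 53.8 64.4
y 0 53.8 64.8
y 20 53.8 64.9
y 35 53.9 64.9
y 45 54.3 64.9
```

Call:
{"method": "send_rows", "body": {
  "steps": [
    [0.0005,0,0,0,-0.5],
    [0.001,0,0,0,-0.5],
    [0.001,0,0,0,-0.5]
  ]
}}

```text
time: 22.65
eef_pos: [0.5036, 0.2582, 0.0113]
tcp_rot: [0.658, 0.753, -0.001, 0.0]
contact_force: [0.2, -5.6, 0.2]
opening: 0.251
finger_force: 2.2
```

Call:
{"method": "send_rows", "body": {
  "steps": [
    [0.0005,0,0,0,-0.5],
    [0.001,0,0,0,-0.5],
    [0.001,0,0,0,-0.5]
  ]
}}

```text
time: 22.95
eef_pos: [0.5036, 0.2585, 0.0113]
tcp_rot: [0.657, 0.753, -0.001, 0.001]
contact_force: [0.5, -8.4, 0.8]
opening: 0.251
finger_force: 3.2
```

The dish is home, with contact rising to 8 N against the rail. Backing off, lifting and checking.

Call:
{"method": "send_rows", "body": {
  "steps": [
    [-0.003,0,0,0,-0.5],
    [-0.01,0,0,0,-0.5],
    [-0.015,0,0,0,-0.5],
    [-0.015,0,-0.01,0,-0.5],
    [-0.015,0,-0.04,0,-0.5],
    [-0.015,0,-0.08,0,-0.5],
    [-0.015,0,-0.08,0,-0.5],
    [-0.015,0,-0.08,0,-0.5]
  ]
}}

```text
time: 23.75
eef_pos: [0.5064, 0.2455, 0.0934]
tcp_rot: [0.658, 0.753, 0.002, 0.001]
contact_force: [-0.2, -0.2, -0.0]
opening: 0.247
finger_force: 0.0
```

```bash
sed -i 's/-22\*u/-7*u/' d.py; python3 d.py w13; python3 -c "
from h import *
go(480,0,250,97.8)"
```

```text
t 23.75 pos [506.4 245.5  93.4] phi 97.7 -> shift [-13.1  -0.9  81.3] turn -0.1 q6 8.0 F [-0.2 -0.2 -0. ] open 0.247
dish 36 [509.5 234.4] 0.47
y -45 53.2 63.9
y -35 53.3 63.9
y -20 53.3 63.9
y 0 53.3 64.0
y 20 53.4 64.0
y 35 53.4 64.0
y 45 53.4 64.1
t 23.8 pos [505.2 245.1  91.7] phi 97.7 -> shift [-239.5  -57.9 -158.4] turn -0.1 q6 8.0 F [ 0.2 -0.4 -0.2] open 0.249
```

Call:
{"method": "send_rows", "body": {
  "steps": [
    [-0.02,0,-0.04,0,-0.5],
    [-0.05,0,-0.08,0,-0.5],
    [-0.08,0,-0.12,0,-0.5],
    [-0.08,0,-0.12,0,-0.5],
    [-0.08,0,-0.12,0,-0.5]
  ]
}}

```text
time: 24.3
eef_pos: [0.5161, 0.1652, 0.2111]
tcp_rot: [0.658, 0.753, 0.0, -0.0]
contact_force: [0.1, -0.2, -0.5]
opening: 0.25
finger_force: 0.0
```

```bash
python3 -c "
from plant import ctrl
print(ctrl.get_state()['dq'].round(3));print(ctrl.sign_off())"
```

```text
[0.024 0.032 0.042 0.002 0.001 0.001]
the job is handed in; nothing more can be done
None
```

The job is handed in at 24.3 s, with no verdict shown: the buffer lies flat in the long slot, the bits stand upright in the short slot, and the dish was slid home against the back rail (contact felt at about 8 N); the cup, tub and tape were not approached, though I took no final picture of them.

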